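Close a dowelled chip holder

ROBOT

A 7-joint arm with a two-finger parallel gripper is mounted at the origin on a cart in front of the work surface, level with it; the furniture and walls round the work are solid. World frame = base frame: x ahead of the robot, y to its left, z up, the work surface at z = 0. Lengths are in m, angles in degrees, forces in N, time in s.
With the tool pointing down it reaches from about 0.425 to 0.925 m from the base axis. Payload 6.8 kg.
Tool frame: the origin (TCP) lies at the very end of the fingers, on their centre line; the grasp point (between the pads) lies 19 mm behind it; z points along the fingers, y is the line along which they close (so a half turn about z gives the same grasp; the last joint's range is limited). The gripper opens to 85 mm and grips with 20 to 120 N. Pads are 22 mm wide; open, the fingers measure 114 mm over their backs; the gripper's body (76 mm by 85 mm) begins 54 mm behind the grasp point. The pads swing forward as they close: fully open they stand 13 mm farther back than shut.
Start: joints at [-83.486, 27.33, 1.283, 89.118, -0.659, 63.558, -4.761], TCP at [0.148, 0.658, 0.231] pointing down, gripper open.
Joint ranges: [-169.35, 169.35], [-19.33, 120.38], [-80.79, 83.38], [13.8, 139.57], [-78.32, 258.32], [9.67, 109.79], [-169.56, 169.56]. Speed limits (degrees/s): [136.94, 136.94, 180, 180, 180, 180, 180].

INTERFACE

Orientations are given as a 3x3 rotation matrix whose columns are the frame's x, y, z axes.
In Python, from station import robot, eyes, job gives the robot as it stands.
- The arm moves only by the tool play_rows, never from a script. Its argument "moves" is a list of rows, each an object with "gripper": the closure in counts, from 0 (fully open) to 255 (shut); "linear": the shift along the tool's x, y, z in m, a list of three; "rot": the turn, a rotation vector about the tool's x, y, z in degrees, a list of three. A call has 1 to 5 rows; each row is the pose to reach, as a shift and turn from the pose commanded when the call began, along the tool's axes at that moment; what a row does not reach only later rows make up. A row lasts 1/8 s, in which the tool goes at most 62.5 mm and 10.7 degrees, less where a joint would pass 70% of its speed; a pose out of reach is approached as far as the arm can. A call with a gripper value outside its range is refused whole. The fingers move at their own pace and stop on an object; "newtons" is the grip in N (left out, the last holds). Time passes only in rows, so rows that repeat a pose let the fingers close. It gives the time, the measured TCP pose, the force, the opening and the grip force at its end, in the units of the state.
- robot.sense(): the state, without advancing time (a new reading comes with each control period).
- eyes.grab_frame(name): name is "side" or "top" or "wrist"; returns (picture, depth): 480x640x3 uint8, blue, green, red; 480x640 float32, m along the optical axis (not along the pixel's ray), 0 where there is no reading.
- eyes.camera_info(name): a dict with "fx", "fy", "cx", "cy" (pixels), "origin" and "attitude" of the camera in the world; the wrist camera has in their place "mount" (4x4, takes a point from camera to tool coordinates, whose origin is the TCP and whose axes are the flange's). Camera axes: x right, y down, z forward; pixel columns grow to the right and rows downward; lengths in m; the calibration is good to about 2 mm. A picture is of the moment at which its call begins: read the wrist's pose just before it. camera_info takes no time and is no camera call.
- job.finish_job(): hands the job in; it is judged then, once.
The state is a dict: "t": time; "joint_positions": joint angles; "joint_vel": joint speeds; "tau": joint torques, N m; "tool_pos": TCP position; "orientation": TCP orientation; "wrist_force": force on the tool from outside, world axes, zero at the start; "ft_torque": the same for the moment, N m; "finger_gap": finger opening in m; "finger_force": force on a finger pad.
Only numpy, scipy, OpenCV 4.12 (cv2) and the standard library are available. Lean on these libraries where they do the work, as an engineer would, in place of code of your own. Each camera call takes 0.05 s, during which the arm holds its last target. There are 200 camera calls.

TASK

Push the glass chip along its channel until it is fully home against the end stop of the black chip holder; then take the aluminium cover by its handle and lower it gently, keeping it level, over both dowel pins until it lies flush on the channel walls; finally push the slide latch all the way in over the cover's edge. Leave the other things on the bench where they are and let go of everything.

Things in the scene. Friction and masses are not known exactly. Their poses are not given: they have to be found in the camera images.
- holder: Chip holder, fixed: black base 116 x 108 mm, 12 mm thick, with a 44 mm wide tongue for the latch out to x = +106 mm. Origin: under the channel's centre, at bench height. Two upright steel pins, 8 mm across, stand at x = -36 and +36 mm, y = 0: cylindrical to 28 mm above the bench, tapering to a 3 mm tip at 36 mm.
- nest (a point): Centre of the channel floor, 12 mm above the holder's origin, axes as the holder's; the middle of the chip's underside belongs here. The channel runs along y, 35 mm wide, between aluminium walls (tops 22 mm above the bench, from y = -48 to +34 mm). It is open at +y; its end stop, 8 mm high, has its inner face at y = -37.5 mm.
- chip_centre (a point): Centre (half-way up) of the chip, a flat glass counting chamber 32 x 75 x 8 mm, loose, about 40 g. It lies on the channel floor, long side (y) along the channel, 35 to 50 mm short of home, its +y end sticking out. Push that end face (12 to 20 mm above the bench) towards the holder's -y. Home, its centre is 4 mm above point nest.
- cover_handle (a point): Centre of the cover's black grip bar: 54 mm long (x), 14 wide (y), 14 high, on two posts; axes as the cover's. At first it is 39 mm above the bench. With the cover seated on the channel walls it is straight above point nest, 54 mm above the bench, bar along the holder's x. The plate's top is 26 mm and its underside 32 mm below this point.
- cover_window (a point): Centre of the cover's underside. Cover: loose aluminium plate 108 (x) x 104 (y) x 6 mm, about 180 g, same either way round, with a window. Two 11 mm through holes at x = -36 and +36 mm, y = 0 fit the pins. Two lips 26 mm wide (x), 4 mm thick, at y = -45 and +45 mm reach 7 mm lower; it stands on them on the bench. Seated, they drop in the channel beyond stop and chip.
- latch_tab (a point): Centre of the latch's upright black thumb tab, on the holder's +x side, 46 mm above the bench. Tab: 24 mm wide (holder y), 8 mm thick (x), 36 to 55 mm above the bench. With joint latch at 0 it is 94 mm from the holder's origin along x. Push its outer face towards the holder's -x.
- latch (a joint): Travel of the slide latch (m): 0 = drawn out (starts at 0 to 0.003), 0.015 = fully in at a stop, where its flat steel bolt lies 2 mm above the seated cover and overlaps its +x edge by 9 mm. It stays where it is left; friction about 1.5 N. Drawn out, the bolt is 6 mm clear of the seated cover.
- usb_stick: Black USB stick, 18 x 57 x 8 mm, bystander; origin at the centre of its underside.
- dish_d: Small orange culture dish, 35 mm across, 11 mm high, bystander; origin at the centre of its underside.
- timer: White bench timer, 66 x 66 x 18 mm, bystander; origin at the centre of its underside.
- tape_roll: Roll of tape, 68 mm across, 20 mm high, bystander; origin at the centre of its underside.
- tally_counter: Tally counter, 80 x 51 x 24 mm, bystander; origin at the centre of its underside.
- marker_red: Red-capped marker pen, 13 x 127 x 14 mm, bystander; origin at the centre of its underside.
Mind the look-alikes: they are no part of the job. Of the things that look like the part that bears cover_handle, the larger one is meant.

How it is judged (in metres and radians):
On the way, in this order (a step that is already met when the one before it is completed fails the run):
1. the chip is home: against the end stop to within 3.5 mm, between the walls (y of chip_centre in the frame of nest between -0.003 and 0.0035 m and z of chip_centre in the frame of nest below 0.006 m), for 0.2 s.
2. the cover is down on both pins, flush on the channel walls (z of cover_handle in the frame of nest below 0.0435 m and horizontal distance between cover_handle and nest below 0.004 m and angle between the x axis of cover_handle and the x axis of nest, either way round below 0.08 rad and angle between cover_handle's own z axis and vertical below 0.03 rad), for 0.2 s.
3. the latch is pushed in over the cover (value of joint latch above 0.012 m), for 0.2 s.
At the end, for the whole second after the job is handed in: The chip lies home in the channel (within 4.5 mm of the end stop), the cover lies flush on the channel walls over both pins (within 1.5 mm of fully down, 4 mm of centred, level to 0.03 rad), and the latch is in by more than 12 of its 15 mm (all of step 2 and y of chip_centre in the frame of nest between -0.003 and 0.0045 m and value of joint latch above 0.012 m); the robot touches nothing.
It fails at once if the cover is tipped by more than 0.3 rad (angle between cover_handle's own z axis and vertical above 0.3 rad).
It fails at once if the cover is forced onto the holder with more than 60 N (contact force between cover and holder above 60 N).
It fails at once if the cover is dropped or rammed onto the pins: it moves at over 0.3 m/s within 20 mm of its seat (distance between cover_handle and nest below 0.062 m and horizontal distance between cover_handle and nest below 0.02 m and linear speed of cover above 0.3 m/s).
It fails at once if a bystander is moved by more than 30 mm (distance of any of usb_stick, dish_d, timer, tape_roll, tally_counter, marker_red from where it was at the start of the episode above 0.03 m).
It also fails if it takes over 67 s, if anything falls off the work surface, if the arm or the gripper's body presses on something with over 40 N, if the wrist force passes 120 N, or if a joint passes its speed limit or range.

## Working session

There is one attempt and no reset: what is moved stays moved. The work goes in short steps, Python scripts to look and compute and a tool call to move; the robot and the scene stay as the last step left them, time stands still between calls to the robot, and variables do not carry over. Pictures are saved under pics/ and viewed, at most 10 in all, crops included, and the job is handed in when it is done.

Besides the shell and the picture viewer there is one more tool, called as name(argument=value, ...) on one line, values as JSON. play_rows: Moves the arm, as the interface text tells. Its arguments: {"type":"object","properties":{"moves":{"type":"array","items":{"type":"object","properties":{"gripper":{"type":"number"},"linear":{"type":"array","items":{"type":"number"}},"rot":{"type":"array","items":{"type":"number"}}}}},"newtons":{"type":"number"}},"required":["moves"]}

```bash
mkdir -p pics
cat > h.py <<'E'
import numpy as np, cv2
from station import robot, eyes, job
def cam(n):
    c=eyes.camera_info(n)
    if 'mount' in c:
        s=robot.sense(); T=np.eye(4); T[:3,:3]=np.array(s['orientation']); T[:3,3]=s['tool_pos']; T=T@np.array(c['mount'])
        return c,T[:3,:3],T[:3,3]
    return c,np.array(c['attitude']),np.array(c['origin'])
def grab(n,f):
    c,R,o=cam(n); p,d=eyes.grab_frame(n); cv2.imwrite(f'pics/{f}.png',p); np.savez(f'pics/{f}.npz',p=p,d=d,R=R,o=o,K=[c['fx'],c['fy'],c['cx'],c['cy']])
def pt(f,u,v,z=None):
    m=np.load(f'pics/{f}.npz'); fx,fy,cx,cy=m['K']; r=m['R']@np.array([(u-cx)/fx,(v-cy)/fy,1]); o=m['o']
    if z is None:
        w=m['d'][int(v)-1:int(v)+2,int(u)-1:int(u)+2]; w=w[w>0]; return o+r*np.median(w) if len(w) else None
    return o+r*(z-o[2])/r[2]
def cloud(f):
    m=np.load(f'pics/{f}.npz'); fx,fy,cx,cy=m['K']; d=m['d']; v,u=np.mgrid[:480,:640]
    return (np.stack([(u-cx)/fx*d,(v-cy)/fy*d,d],-1)@m['R'].T+m['o']), d>0
E
python3 - <<'E'
from h import *
grab('top','top0'); grab('side','side0')
s=robot.sense(); print(s)
for n in('top','side'): print(cam(n))
cv2.imwrite('pics/both.png',cv2.resize(np.hstack([cv2.imread('pics/top0.png'),cv2.imread('pics/side0.png')]),(800,300)))
E
```

```text
{'t': 0.1, 'joint_positions': array([-83.48579853,  27.37169667,   1.2793901 ,  89.16990386,
        -0.65696749,  63.55715985,  -4.76039754]), 'joint_vel': array([-0.02098904, -0.08281262,  0.00057026, -0.17171477, -0.03956152,
        0.03264607,  0.02706775]), 'tau': array([ 3.19744962e-03, -5.97763252e+01,  1.61280792e+00, -2.81955403e+01,
        1.27540663e-02,  5.04436859e-03,  8.80970816e-06]), 'tool_pos': array([0.1483854 , 0.65796988, 0.23043544]), 'orientation': array([[-9.75518090e-01,  2.19919102e-01, -2.13420190e-04],
       [ 2.19919161e-01,  9.75516818e-01, -1.58127112e-03],
       [-1.39556740e-04, -1.58949377e-03, -9.99998727e-01]]), 'wrist_force': array([ 0.00949294, -0.37571207,  0.15232283]), 'ft_torque': array([-0.00697621, -0.06584824, -0.0003427 ]), 'finger_force': 0.0, 'finger_gap': 0.08540202932903666}
({'fx': 437.3419584631135, 'fy': 437.3419584631135, 'cx': 321.47395169197114, 'cy': 231.90644981569847, 'origin': array([0.36353334, 0.23688769, 1.02365543]), 'attitude': array([[-0.07735353, -0.97599809,  0.2035784 ],
       [-0.99698987,  0.07679933, -0.01063316],
       [-0.00525674, -0.20378811, -0.9790009 ]])}, array([[-0.07735353, -0.97599809,  0.2035784 ],
       [-0.99698987,  0.07679933, -0.01063316],
       [-0.00525674, -0.20378811, -0.9790009 ]]), array([0.36353334, 0.23688769, 1.02365543]))
({'fx': 606.5972191224569, 'fy': 606.5972191224569, 'cx': 323.6205128370693, 'cy': 248.90648510320077, 'origin': array([-0.24199478,  1.49887391,  0.64571412]), 'attitude': array([[-0.84694348, -0.20402001,  0.49098124],
       [-0.53145216,  0.29764781, -0.79307275],
       [ 0.01566322, -0.93262083, -0.36051774]])}, array([[-0.84694348, -0.20402001,  0.49098124],
       [-0.53145216,  0.29764781, -0.79307275],
       [ 0.01566322, -0.93262083, -0.36051774]]), array([-0.24199478,  1.49887391,  0.64571412]))
```

View pics/top0.png

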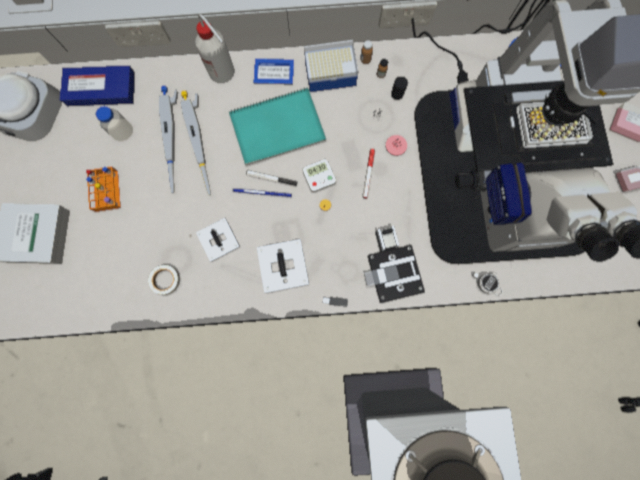

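Run:
```python
from h import *
for f in('top0','side0'):
    m=np.load(f'pics/{f}.npz')
    for P in([0,0,0],[.148,.658,.23],[.5,0,0],[.6,.2,0]):
        q=m['R'].T@(np.array(P)-m['o']); print(f,P,q[2],m['K'][0]*q[0]/q[2]+m['K'][2],m['K'][1]*q[1]/q[2]+m['K'][3])
for n,u,v in[('big',282,263),('small',217,238),('holder',398,272),('tab',383,233),('bench',340,240),('usb',335,301)]: print(n,pt('top0',u,v))
p=cv2.imread('pics/top0.png')[190:310,180:440]; cv2.imwrite('pics/c1.png',cv2.resize(p,(780,360),interpolation=2))
```

```text
top0 [0, 0, 0] 0.9306709263470192 448.200553360995 488.11866637144493
top0 [0.148, 0.658, 0.23] 0.7286336991414565 81.98514355443851 474.6595147922309
top0 [0.5, 0, 0] 1.0324601252295749 419.3235338765463 256.14642064568574
top0 [0.6, 0.2, 0] 1.0506913321948665 331.40807490071006 221.49409203009026
side0 [0, 0, 0] 1.5403223453185713 552.6260220708934 290.9254773553433
side0 [0.148, 0.658, 0.23] 1.0082266206999886 389.843456402742 283.7133918221712
side0 [0.5, 0, 0] 1.7858129643847755 377.30223921606506 250.4989294801021
side0 [0.6, 0.2, 0] 1.6762965390020352 311.69821048069235 264.7619596071068
big [0.50264907 0.32046758 0.0450907 ]
small [0.57387959 0.46755992 0.03418944]
holder [0.46532401 0.05667728 0.01291127]
tab [0.55351111 0.08640842 0.04483761]
bench [5.53309869e-01 1.83315135e-01 6.62258246e-06]
usb [0.41069934 0.2074448  0.00856851]
```

View pics/c1.png

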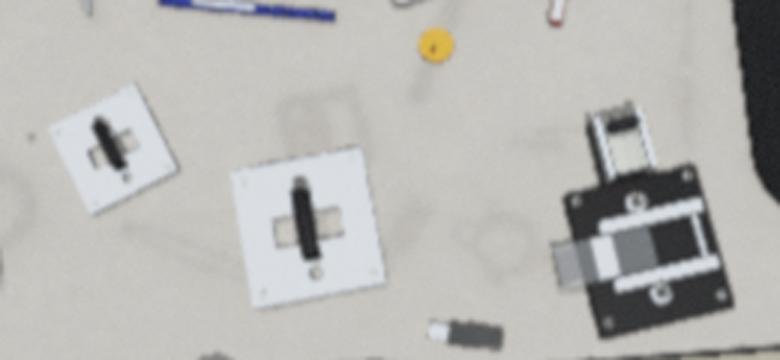

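View pics/side0.png

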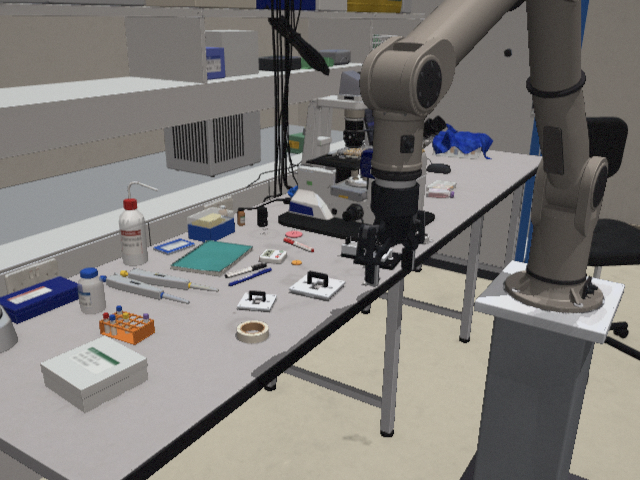

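Run:
```python
from h import *
print(np.round(eyes.camera_info('wrist')['mount'],4), eyes.camera_info('wrist')['fx'])
f=lambda u,v,z: pt('top0',180+u/3,190+v/3,z)
A,B=f(636,203,.033),f(661,293,.033); print('pins',A,B,np.linalg.norm(A-B),(A+B)/2,np.degrees(np.arctan2(*(A-B)[1::-1])))
A,B=f(300,180,.046),f(312,258,.046); print('bar',A,B,(A+B)/2,np.degrees(np.arctan2(*(A-B)[1::-1])))
cs=[f(u,v,.013) for u,v in((230,172),(360,146),(386,283),(254,309))]; print('cover',np.mean(cs,0),[np.linalg.norm(cs[i]-cs[i-1]) for i in range(4)])
print('chip end',f(555,242,.016),f(561,290,.016))
```

```text
[[ 2.000e-04 -9.586e-01 -2.847e-01  7.300e-02]
 [ 1.000e+00  2.000e-04 -1.000e-04 -6.000e-04]
 [ 1.000e-04 -2.847e-01  9.586e-01 -1.423e-01]
 [ 0.000e+00  0.000e+00  0.000e+00  1.000e+00]] 398.61009624008005
pins [0.49698843 0.07020426 0.033     ] [0.42773593 0.05901668 0.033     ] 0.07015034172235643 [0.46236218 0.06461047 0.033     ] 9.176713524340618
bar [0.53246551 0.32315952 0.046     ] [0.47293866 0.31765403 0.046     ] [0.50270208 0.32040678 0.046     ] 5.284116819096167
cover [0.50109449 0.32241989 0.013     ] [np.float64(0.10847609470170548), np.float64(0.10351150818516136), np.float64(0.10916479395855211), np.float64(0.10281345214465114)]
chip end [0.47401777 0.13279626 0.016     ] [0.43704232 0.13181675 0.016     ]
```

play_rows(moves=[{"gripper":0,"linear":[-0.4175,-0.251,0],"rot":[0,0,-10]},{"gripper":0,"linear":[-0.4175,-0.251,0],"rot":[0,0,-20]},{"gripper":0,"linear":[-0.4175,-0.251,0],"rot":[0,0,-21.7]},{"gripper":0,"linear":[-0.4175,-0.251,0],"rot":[0,0,-21.7]},{"gripper":0,"linear":[-0.4175,-0.251,0],"rot":[0,0,-21.7]}])

```text
t: 0.72
tool_pos: [0.3755, 0.4407, 0.2311]
orientation: [[-0.988, -0.156, -0.0], [-0.156, 0.988, -0.0], [0.0, -0.0, -1.0]]
wrist_force: [0.5, 1.1, 0.0]
finger_gap: 0.0855
finger_force: 0.0
```

play_rows(moves=[{"gripper":0,"linear":[-0.036,-0.048,0]},{"gripper":0,"linear":[-0.072,-0.096,0]},{"gripper":0,"linear":[-0.1,-0.13,0]},{"gripper":0,"linear":[-0.1,-0.13,0]}])

```text
schema error: expected keys gripper, linear, rot
```

Run:
```python
from h import *
grab('wrist','w1'); print(robot.sense()['tool_pos'])
P,ok=cloud('w1'); z=P[...,2]
for lo,hi in((.036,.06),(.008,.02)):
    m=ok&(z>lo)&(z<hi); q=P[m]; print(lo,len(q),q.mean(0) if len(q) else 0, cv2.minAreaRect((q[:,:2]*1000).astype(np.float32)) if len(q) else 0)
```

```text
[0.38362348 0.43247837 0.23111424]
0.036 320 [0.48239577 0.32025833 0.04382642] ((486.1892395019531, 320.2310485839844), (23.23863410949707, 14.114150047302246), 6.74592399597168)
0.008 12313 [0.51692011 0.3745672  0.01200546] ((544.2786865234375, 411.0860595703125), (335.75262451171875, 438.02215576171875), 5.260282039642334)
```

View pics/w1.png

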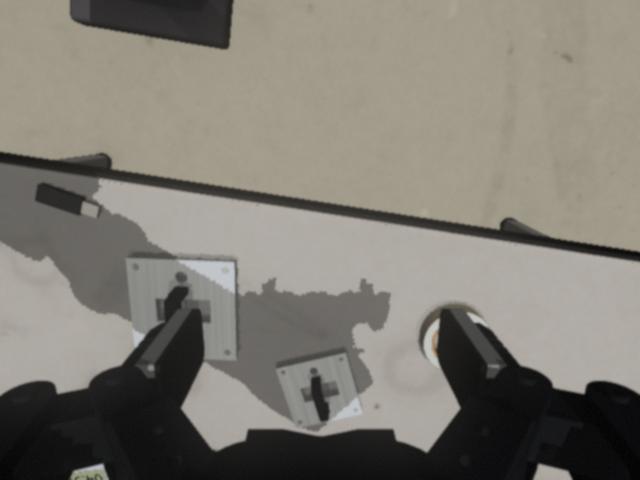

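play_rows(moves=[{"gripper":0,"linear":[-0.049,-0.038,0],"rot":[0,0,0]},{"gripper":0,"linear":[-0.098,-0.076,0],"rot":[0,0,0]},{"gripper":0,"linear":[-0.14,-0.11,0],"rot":[0,0,0]},{"gripper":0,"linear":[-0.15,-0.117,0],"rot":[0,0,0]},{"gripper":0,"linear":[-0.15,-0.117,0],"rot":[0,0,0]}])

```text
t: 1.4
tool_pos: [0.5408, 0.35, 0.2307]
orientation: [[-0.988, -0.155, -0.001], [-0.155, 0.988, -0.001], [0.001, -0.0, -1.0]]
wrist_force: [-0.9, 0.4, 0.4]
finger_gap: 0.0853
finger_force: 0.0
```

Run:
```python
from h import *
grab('wrist','w2'); print(robot.sense()['tool_pos'])
P,ok=cloud('w2'); z=P[...,2]; N=lambda q: cv2.minAreaRect((q[:,:2]*1000).astype(np.float32))
near=ok&(np.hypot(P[...,0]-.502,P[...,1]-.321)<.085)
for lo,hi in((.04,.06),(.0085,.02)):
    q=P[near&(z>lo)&(z<hi)]; print(lo,len(q),q.mean(0),N(q))
cv2.imwrite('pics/w2c.png',cv2.imread('pics/w2.png'))
```

```text
[0.53955923 0.35133    0.23078553]
0.04 1124 [0.50100993 0.32193625 0.04498499] ((501.9160461425781, 322.0965576171875), (53.263179779052734, 13.863204956054688), 7.592106342315674)
0.0085 11995 [0.49938482 0.32149818 0.01278598] ((502.3399963378906, 321.77716064453125), (108.3242416381836, 104.18473815917969), 6.578965187072754)
```

View pics/w2.png

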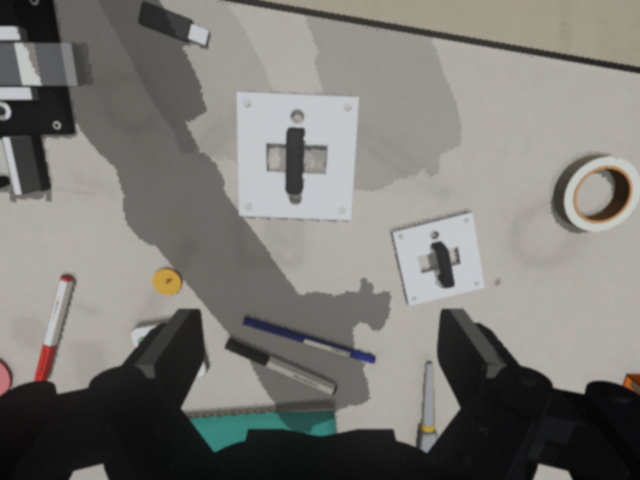

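play_rows(moves=[{"gripper":255,"linear":[0.012,-0.06,0],"rot":[0,0,0]},{"gripper":255,"linear":[0.024,-0.12,0],"rot":[0,0,0]},{"gripper":255,"linear":[0.036,-0.18,0],"rot":[0,0,0]},{"gripper":255,"linear":[0.044,-0.225,0],"rot":[0,0,0]},{"gripper":255,"linear":[0.049,-0.2455,0],"rot":[0,0,0]}])

```text
t: 2.08
tool_pos: [0.5297, 0.0994, 0.2315]
orientation: [[-0.988, -0.156, -0.0], [-0.156, 0.988, 0.0], [0.0, 0.0, -1.0]]
wrist_force: [0.4, -0.7, -0.3]
finger_gap: 0.0003
finger_force: 0.0
```

Run:
```python
from h import *
eyes.grab_frame('wrist'); eyes.grab_frame('wrist')
grab('wrist','w3'); print(robot.sense()['tool_pos'])
P,ok=cloud('w3'); z=P[...,2]; N=lambda q: cv2.minAreaRect((q[:,:2]*1000).astype(np.float32))
near=ok&(np.hypot(P[...,0]-.462,P[...,1]-.065)<.16)
for lo,hi in((.025,.04),(.0205,.025),(.0175,.0205),(.04,.06),(.01,.015)):
    q=P[near&(z>lo)&(z<hi)]; print(lo,len(q),q.mean(0),N(q))
    if lo==.025:
        for s in(0,1):
            r=q[(q[:,0]>.462) if s else (q[:,0]<.462)]; r=r[np.hypot(r[:,0]-(.497 if s else .427),r[:,1]-(.07 if s else .059))<.01]; print(len(r),r.mean(0) if len(r) else 0)
```

```text
[0.53030263 0.10179814 0.23143212]
0.025 2054 [0.53496359 0.07170302 0.03567629] ((497.66253662109375, 65.77342987060547), (143.82957458496094, 38.95661926269531), 8.707056999206543)
85 [0.43040767 0.05539922 0.03181295]
73 [0.50056274 0.06638095 0.03142971]
0.0205 3367 [0.46414336 0.06633049 0.02158722] ((473.8901062011719, 74.2749252319336), (97.11449432373047, 121.00605773925781), 11.130230903625488)
0.0175 2697 [0.46153327 0.08793109 0.01972573] ((478.3903503417969, 34.584983825683594), (92.84273529052734, 199.59249877929688), 0.09752897173166275)
0.04 369 [0.55550892 0.07517791 0.05215676] ((556.5442504882812, 75.24620056152344), (7.958859443664551, 23.312440872192383), 9.12441349029541)
0.01 15401 [0.47641869 0.02975267 0.01242386] ((486.27667236328125, 69.14817810058594), (165.8776397705078, 318.6051940917969), 11.116888999938965)
```

View pics/w3.png

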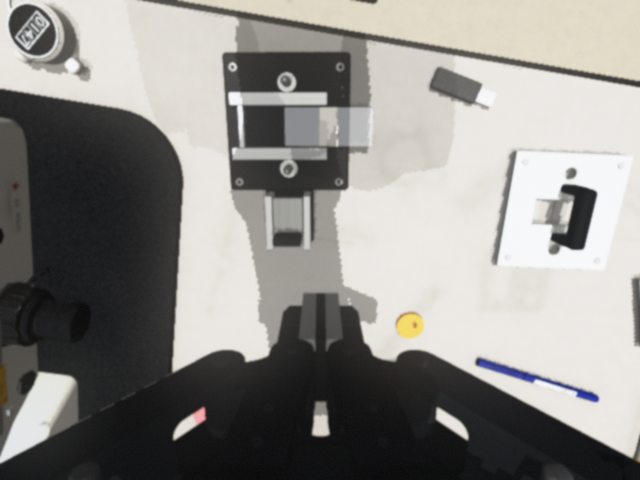

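play_rows(moves=[{"gripper":255,"linear":[0.035,0.038,0.02],"rot":[0,0,0]},{"gripper":255,"linear":[0.069,0.076,0.05],"rot":[0,0,0]},{"gripper":255,"linear":[0.069,0.076,0.11],"rot":[0,0,0]},{"gripper":255,"linear":[0.069,0.076,0.15],"rot":[0,0,0]},{"gripper":255,"linear":[0.069,0.076,0.17],"rot":[0,0,0]}])

```text
t: 2.85
tool_pos: [0.4487, 0.1676, 0.059]
orientation: [[-0.987, -0.161, -0.003], [-0.161, 0.987, 0.0], [0.003, 0.001, -1.0]]
wrist_force: [-0.1, -0.2, -0.3]
finger_gap: -0.0002
finger_force: 0.0
```

Run:
```python
from h import *
print(robot.sense()['tool_pos'])
eyes.grab_frame('wrist');print(robot.sense()['tool_pos'])
for u,v in((372,108),(373,147)):
    print(pt('w3',u,v,.02))
```

```text
[0.44872027 0.16761172 0.0589865 ]
[0.44797562 0.1671294  0.05758437]
[0.43931507 0.12923588 0.02      ]
[0.47063512 0.13623778 0.02      ]
```

play_rows(moves=[{"gripper":255,"linear":[0,0,0.02],"rot":[0,0,0]},{"gripper":255,"linear":[0,0,0.035],"rot":[0,0,0]},{"gripper":255,"linear":[0,0,0.042],"rot":[0,0,0]},{"gripper":255,"linear":[0,0,0.042],"rot":[0,0,0]},{"gripper":255,"linear":[0,0,0.042],"rot":[0,0,0]}])

```text
t: 3.52
tool_pos: [0.4511, 0.1648, 0.0198]
orientation: [[-0.988, -0.156, 0.001], [-0.156, 0.988, 0.001], [-0.001, 0.0, -1.0]]
wrist_force: [0.2, 0.6, 0.1]
finger_gap: -0.0003
finger_force: 0.0
```

play_rows(moves=[{"gripper":255,"linear":[0,-0.01,0.0035],"rot":[0,0,0]},{"gripper":255,"linear":[0,-0.02,0.0035],"rot":[0,0,0]},{"gripper":255,"linear":[0,-0.028,0.0035],"rot":[0,0,0]},{"gripper":255,"linear":[0,-0.036,0.0035],"rot":[0,0,0]},{"gripper":255,"linear":[0,-0.043,0.0035],"rot":[0,0,0]}])

```text
t: 4.15
tool_pos: [0.4576, 0.1215, 0.0159]
orientation: [[-0.988, -0.156, 0.0], [-0.156, 0.988, 0.0], [-0.0, 0.0, -1.0]]
wrist_force: [-0.0, 1.1, 0.8]
finger_gap: 0.0
finger_force: 0.2
```

play_rows(moves=[{"gripper":255,"linear":[0,-0.005,0],"rot":[0,0,0]},{"gripper":255,"linear":[0,-0.009,0],"rot":[0,0,0]},{"gripper":255,"linear":[0,-0.012,0],"rot":[0,0,0]},{"gripper":255,"linear":[0,-0.013,0],"rot":[0,0,0]},{"gripper":255,"linear":[0,-0.013,0],"rot":[0,0,0]}])

```text
t: 4.78
tool_pos: [0.4594, 0.1092, 0.0158]
orientation: [[-0.988, -0.156, -0.0], [-0.156, 0.988, 0.0], [0.0, 0.0, -1.0]]
wrist_force: [-0.4, 0.0, 0.1]
finger_gap: 0.0001
finger_force: 0.0
```

play_rows(moves=[{"gripper":255,"linear":[0,-0.001,0],"rot":[0,0,0]},{"gripper":255,"linear":[0,-0.002,0],"rot":[0,0,0]},{"gripper":255,"linear":[0,-0.003,0],"rot":[0,0,0]},{"gripper":255,"linear":[0,-0.004,0],"rot":[0,0,0]},{"gripper":255,"linear":[0,-0.004,0],"rot":[0,0,0]}])

```text
t: 5.4
tool_pos: [0.4601, 0.1051, 0.0158]
orientation: [[-0.988, -0.156, -0.0], [-0.156, 0.988, -0.0], [0.0, -0.0, -1.0]]
wrist_force: [0.2, -0.8, 0.7]
finger_gap: -0.0
finger_force: 0.0
```

play_rows(moves=[{"gripper":255,"linear":[0,-0.001,0],"rot":[0,0,0]},{"gripper":255,"linear":[0,-0.002,0],"rot":[0,0,0]},{"gripper":255,"linear":[0,-0.003,0],"rot":[0,0,0]},{"gripper":255,"linear":[0,-0.003,0],"rot":[0,0,0]}])

```text
t: 5.9
tool_pos: [0.4604, 0.1042, 0.0159]
orientation: [[-0.987, -0.158, -0.0], [-0.158, 0.987, 0.002], [-0.0, 0.002, -1.0]]
wrist_force: [-0.9, 6.5, 0.3]
finger_gap: -0.0003
finger_force: 3.3
```

Run:
```python
from h import *
grab('wrist','w4'); s=robot.sense(); print(s['tool_pos'],s['wrist_force'])
p=cv2.imread('pics/w4.png'); cv2.imwrite('pics/w4.png',p)
```

```text
[0.46033901 0.10421261 0.01585706] [-1.66258719  6.42488316  0.10341479]
```

View pics/w4.png

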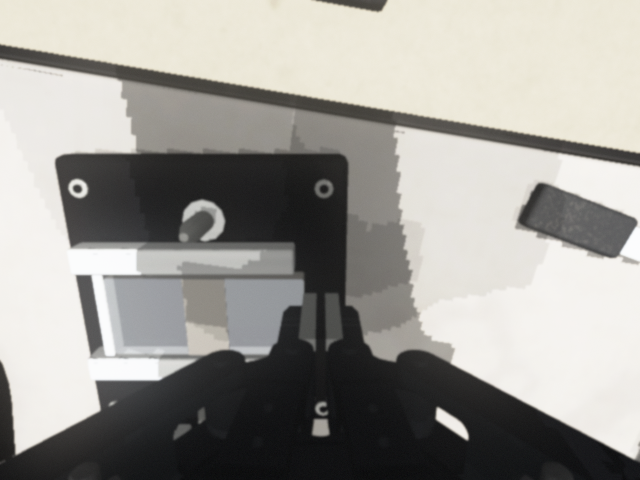

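play_rows(moves=[{"gripper":255,"linear":[0,0.02,0],"rot":[0,0,0]},{"gripper":255,"linear":[0,0.04,-0.05],"rot":[0,0,0]},{"gripper":200,"linear":[-0.02,0.07,-0.1],"rot":[0,0,0]},{"gripper":100,"linear":[-0.04,0.12,-0.11],"rot":[0,0,0]},{"gripper":80,"linear":[-0.055,0.175,-0.11],"rot":[0,0,2]}])

```text
t: 6.58
tool_pos: [0.4894, 0.2848, 0.1277]
orientation: [[-0.993, -0.119, 0.003], [-0.119, 0.993, 0.001], [-0.004, 0.001, -1.0]]
wrist_force: [0.8, 0.3, -0.7]
finger_gap: 0.054
finger_force: 0.0
```

play_rows(moves=[{"gripper":80,"linear":[-0.015,0.028,0],"rot":[0,0,0]},{"gripper":80,"linear":[-0.02,0.036,0],"rot":[0,0,0]},{"gripper":80,"linear":[-0.02,0.036,0],"rot":[0,0,0]},{"gripper":80,"linear":[-0.02,0.036,0],"rot":[0,0,0]}])

```text
t: 7.08
tool_pos: [0.503, 0.3197, 0.1256]
orientation: [[-0.993, -0.12, -0.001], [-0.12, 0.993, -0.001], [0.001, -0.001, -1.0]]
wrist_force: [0.7, -0.1, 0.6]
finger_gap: 0.0585
finger_force: 0.0
```

Run:
```python
from h import *
grab('wrist','w5'); s=robot.sense(); print(s['tool_pos'],s['orientation'],s['finger_gap'])
P,ok=cloud('w5'); z=P[...,2]; N=lambda q: cv2.minAreaRect((q[:,:2]*1000).astype(np.float32))
near=ok&(np.hypot(P[...,0]-.502,P[...,1]-.322)<.075)
for lo,hi in((.04,.05),(.0085,.02)):
    q=P[near&(z>lo)&(z<hi)]; print(lo,len(q),q.mean(0),N(q))
```

```text
[0.50300289 0.31986098 0.12570724] [[-9.92827371e-01 -1.19555861e-01 -4.55423539e-04]
 [-1.19555315e-01  9.92826954e-01 -1.07976267e-03]
 [ 5.81248719e-04 -1.01756962e-03 -9.99999313e-01]] 0.05882409975573628
0.04 2029 [0.50009552 0.32139524 0.04493894] ((501.5041198730469, 321.72845458984375), (53.16070556640625, 14.049101829528809), 6.588263034820557)
0.0085 20365 [0.49804683 0.32125239 0.01277108] ((502.28302001953125, 321.9020690917969), (108.5594482421875, 104.43669128417969), 6.5960774421691895)
```

play_rows(moves=[{"gripper":80,"linear":[0.001,0.002,0.04],"rot":[0,0,0]},{"gripper":80,"linear":[0.001,0.002,0.075],"rot":[0,0,0]},{"gripper":80,"linear":[0.001,0.002,0.095],"rot":[0,0,0]},{"gripper":80,"linear":[0.001,0.002,0.104],"rot":[0,0,0]},{"gripper":80,"linear":[0.001,0.002,0.104],"rot":[0,0,0]}])

```text
t: 7.75
tool_pos: [0.502, 0.3236, 0.022]
orientation: [[-0.993, -0.121, 0.0], [-0.121, 0.993, -0.0], [-0.0, -0.0, -1.0]]
wrist_force: [0.2, -0.8, -0.2]
finger_gap: 0.0585
finger_force: 0.0
```

play_rows(newtons=60, moves=[{"gripper":255,"linear":[0,0,0],"rot":[0,0,0]},{"gripper":255,"linear":[0,0,0],"rot":[0,0,0]},{"gripper":255,"linear":[0,0,0],"rot":[0,0,0]},{"gripper":255,"linear":[0,0,0],"rot":[0,0,0]},{"gripper":255,"linear":[0,0,0],"rot":[0,0,0]}])

```text
t: 8.38
tool_pos: [0.5023, 0.3241, 0.0227]
orientation: [[-0.993, -0.122, 0.001], [-0.122, 0.993, 0.001], [-0.001, 0.001, -1.0]]
wrist_force: [-0.3, -1.5, 6.8]
finger_gap: 0.0123
finger_force: 59.6
```

play_rows(moves=[{"gripper":255,"linear":[0,0,-0.005],"rot":[0,0,0]},{"gripper":255,"linear":[0,0,-0.02],"rot":[0,0,0]},{"gripper":255,"linear":[0,0,-0.045],"rot":[0,0,0]},{"gripper":255,"linear":[0,0,-0.075],"rot":[0,0,0]},{"gripper":255,"linear":[0,0,-0.095],"rot":[0,0,0]}])

```text
t: 9.0
tool_pos: [0.5022, 0.3241, 0.1191]
orientation: [[-0.993, -0.122, 0.002], [-0.122, 0.993, 0.001], [-0.002, 0.001, -1.0]]
wrist_force: [-0.3, 0.7, -1.4]
finger_gap: 0.0132
finger_force: 58.6
```

play_rows(moves=[{"gripper":255,"linear":[0,0,-0.005],"rot":[0,0,0]},{"gripper":255,"linear":[0,0,-0.005],"rot":[0,0,0]}])

```text
t: 9.25
tool_pos: [0.5016, 0.3237, 0.1219]
orientation: [[-0.993, -0.122, 0.0], [-0.122, 0.993, 0.0], [-0.0, 0.0, -1.0]]
wrist_force: [-0.2, -0.1, -2.2]
finger_gap: 0.0125
finger_force: 58.6
```

Run:
```python
from h import *
grab('wrist','w6'); s=robot.sense(); print(s['tool_pos'],s['wrist_force'],s['finger_gap'])
R=np.array(s['orientation']); P,ok=cloud('w6'); Q=(P-s['tool_pos'])@R  # tool frame
m=ok&(Q[...,2]>.002)&(Q[...,2]<.018); q=Q[m]; print(len(q)); A=np.c_[q[:,:2],np.ones(len(q))]; print('plane',np.linalg.lstsq(A,q[:,2],rcond=None)[0]); print(cv2.minAreaRect((q[:,:2]*1000).astype(np.float32)),q.min(0),q.max(0))
```

```text
[0.50131211 0.323503   0.12129409] [ 0.29764898 -0.42978181 -1.80514047] 0.012919140475425951
35841
plane [ 0.00114551 -0.00031441  0.0094441 ]
((0.088348388671875, -0.049587249755859375), (108.6356430053711, 104.8813705444336), 0.053889598697423935) [-0.05423664 -0.05248142  0.00201498] [0.05443491 0.05240936 0.01693743]
```

View pics/w6.png

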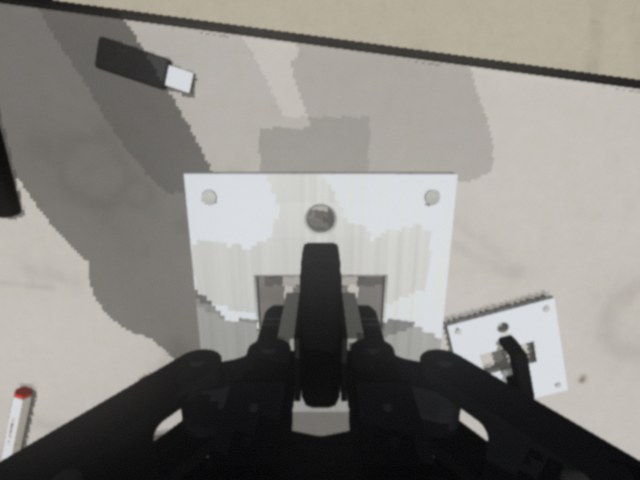

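play_rows(moves=[{"gripper":255,"linear":[0.005,-0.02,0],"rot":[0,0,0]},{"gripper":255,"linear":[0.015,-0.06,0],"rot":[0,0,0]},{"gripper":255,"linear":[0.028,-0.105,0],"rot":[0,0,-0.5]},{"gripper":255,"linear":[0.04,-0.15,0],"rot":[0,0,-1]},{"gripper":255,"linear":[0.051,-0.195,0],"rot":[0,0,-1.9]}])

```text
t: 9.93
tool_pos: [0.4735, 0.1207, 0.1211]
orientation: [[-0.988, -0.154, -0.001], [-0.154, 0.988, -0.001], [0.002, -0.001, -1.0]]
wrist_force: [0.4, -0.4, -1.1]
finger_gap: 0.0128
finger_force: 58.6
```

play_rows(moves=[{"gripper":255,"linear":[0.0085,-0.035,0],"rot":[0,0,0]},{"gripper":255,"linear":[0.0135,-0.054,0],"rot":[0,0,0]},{"gripper":255,"linear":[0.0165,-0.0615,0],"rot":[0,0,0]},{"gripper":255,"linear":[0.0165,-0.0615,0],"rot":[0,0,0]},{"gripper":255,"linear":[0.0165,-0.0615,0],"rot":[0,0,0]}])

```text
t: 10.55
tool_pos: [0.468, 0.0616, 0.1217]
orientation: [[-0.988, -0.156, -0.0], [-0.156, 0.988, 0.0], [0.0, 0.0, -1.0]]
wrist_force: [-0.3, 0.4, -2.3]
finger_gap: 0.0129
finger_force: 58.7
```

Run:
```python
from h import *
eyes.grab_frame('wrist'); eyes.grab_frame('wrist')
s=robot.sense(); grab('wrist','w7'); print(s['tool_pos'],s['orientation'][:,1],s['wrist_force'],s['finger_gap'])
grab('top','top7')
```

```text
[0.46814647 0.06165187 0.12173149] [-1.56134689e-01  9.87735741e-01  2.53516576e-04] [-0.29030111  0.29780452 -1.81718761] 0.012547715390247953
```

View pics/w7.png

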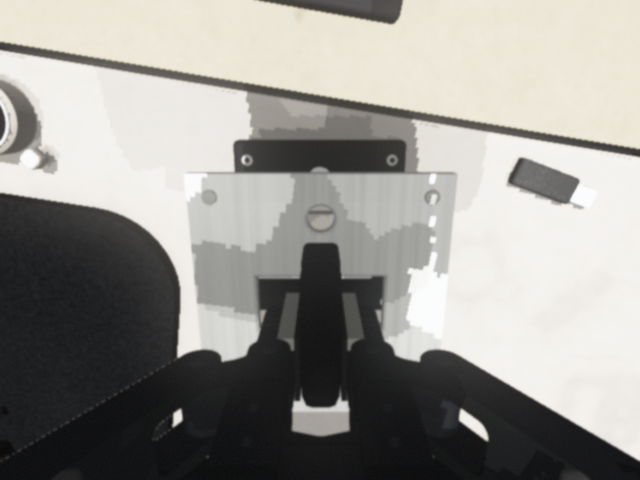

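Run:
```python
from h import *
P,ok=cloud('w7'); z=P[...,2]
TC=np.array([.46815,.06165,.12173]); ty=np.array([-.15613,.98774]); tx=np.array([-.98774,-.15613])
d=P[...,:2]-TC[:2]; X=d@tx; Y=d@ty
m=ok&(z>.009)&(z<.016)&(abs(X)<.09)&(abs(Y)<.08)
for v in range(138,172,3):
    y=Y[v][m[v]]; 
    if len(y): print(v,len(y),'y',y.min().round(4),y.max().round(4),'x',X[v][m[v]].mean().round(4),'z',z[v][m[v]].mean().round(4))
for u in(245,280,320,360,395): x=X[:,u][m[:,u]]; print(u,x.max().round(4),Y[:,u][m[:,u]].mean().round(4))
# pin through hole / screws at z=.012
for n,u,v,zz in(('s1',247,160,.012),('s2',392,160,.012),('usb',0,0,0)):
    if u: q=pt('w7',u,v,zz)[:2]-TC[:2]; print(n,q@tx,q@ty)
# pin from w3 image, intersect tips
for u,v in((287,79),(288,168)): print(pt('w3',u,v,.036),pt('w3',u,v,.03))
```

```text
141 159 y -0.0527 0.0511 x 0.0623 z 0.01
144 171 y -0.0538 0.052 x 0.0606 z 0.0114
147 172 y -0.0539 0.0523 x 0.0588 z 0.0118
150 172 y -0.0538 0.0525 x 0.057 z 0.0117
153 172 y -0.0541 0.0526 x 0.0552 z 0.0117
156 172 y -0.0541 0.0526 x 0.0534 z 0.0119
159 169 y -0.0541 0.0529 x 0.0516 z 0.0119
162 171 y -0.0538 0.0531 x 0.0497 z 0.0118
165 171 y -0.0547 0.0523 x 0.0479 z 0.0118
168 169 y -0.0539 0.0524 x 0.046 z 0.0118
171 170 y -0.0541 0.0525 x 0.0441 z 0.0117
245 0.0623 -0.047
280 0.0623 -0.0266
320 0.0623 -0.0005
360 0.0624 0.0255
395 0.0624 0.0461
s1 0.050939376719673385 -0.045893415028615166
s2 0.05095207475947211 0.04430271298352283
[0.42925362 0.05697142 0.036     ] [0.42874596 0.05641994 0.03      ]
[0.4979885 0.0669664 0.036    ] [0.49870171 0.06659245 0.03      ]
```

play_rows(moves=[{"gripper":255,"linear":[0.003,-0.001,0.01],"rot":[0,0,0]},{"gripper":255,"linear":[0.003,-0.001,0.03],"rot":[0,0,0]},{"gripper":255,"linear":[0.003,-0.001,0.05],"rot":[0,0,0]},{"gripper":255,"linear":[0.003,-0.001,0.06],"rot":[0,0,0]},{"gripper":255,"linear":[0.003,-0.001,0.06],"rot":[0,0,0]}])

```text
t: 11.38
tool_pos: [0.4646, 0.0591, 0.061]
orientation: [[-0.988, -0.155, -0.002], [-0.155, 0.988, -0.001], [0.002, -0.0, -1.0]]
wrist_force: [0.2, 0.0, -1.4]
finger_gap: 0.0126
finger_force: 58.7
```

Run:
```python
from h import *
s=robot.sense(); grab('wrist','w8'); print(s['tool_pos'],s['wrist_force'])
R=s['orientation']; P,ok=cloud('w8'); z=P[...,2]; Q=(P-s['tool_pos'])@R; X,Y=Q[...,0],Q[...,1]
m=ok&(z>.009)&(z<.016)&(abs(X)<.09)&(abs(Y)<.08)
for v in range(0,480,3):
    y=Y[v][m[v]]
    if len(y)>60: print(v,len(y),'y',y.min().round(4),y.max().round(4),'x',X[v][m[v]].mean().round(4),'z',z[v][m[v]].mean().round(4))
q=Q[ok&(Q[...,2]>.002)&(Q[...,2]<.018)&(abs(X)<.06)&(abs(Y)<.06)]; print(q.min(0),q.max(0))
c=cv2.imread('pics/w8.png')[120:360,170:490]; cv2.imwrite('pics/w8c.png',cv2.resize(c,(800,600),interpolation=2))
```

```text
[0.46458053 0.05905514 0.06104484] [ 0.22687655  0.01040883 -1.35971706]
156 220 y -0.0513 0.0529 x 0.0581 z 0.0108
159 224 y -0.052 0.0546 x 0.0567 z 0.0114
162 223 y -0.0527 0.0548 x 0.0553 z 0.0117
165 223 y -0.052 0.054 x 0.0539 z 0.0118
168 222 y -0.0523 0.0541 x 0.0525 z 0.0118
171 223 y -0.0526 0.0541 x 0.0511 z 0.0117
[-0.05376385 -0.05285122  0.00200819] [0.05477333 0.05209039 0.01748704]
```

View pics/w8c.png

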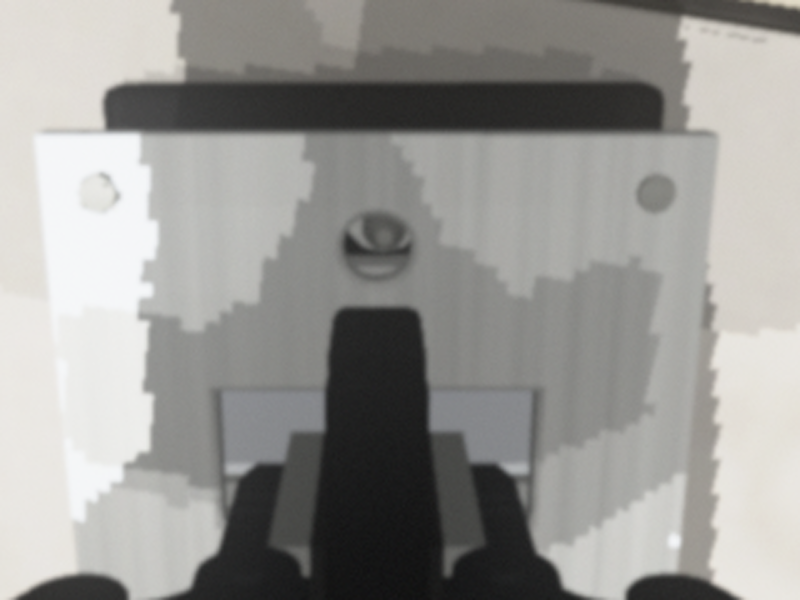

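play_rows(moves=[{"gripper":255,"linear":[0,0.001,0.003],"rot":[0,0,0]},{"gripper":255,"linear":[0,0.001,0.006],"rot":[0,0,0]},{"gripper":255,"linear":[0,0.001,0.009],"rot":[0,0,0]},{"gripper":255,"linear":[0,0.001,0.012],"rot":[0,0,0]},{"gripper":255,"linear":[0,0.001,0.014],"rot":[0,0,0]}])

```text
t: 12.05
tool_pos: [0.465, 0.0602, 0.0476]
orientation: [[-0.988, -0.155, -0.0], [-0.155, 0.988, -0.0], [0.0, 0.0, -1.0]]
wrist_force: [0.2, -0.5, -1.4]
finger_gap: 0.013
finger_force: 58.7
```

play_rows(moves=[{"gripper":255,"linear":[0,0,0.002],"rot":[0,0,0]},{"gripper":255,"linear":[0,0,0.004],"rot":[0,0,0]},{"gripper":255,"linear":[0,0,0.006],"rot":[0,0,0]},{"gripper":255,"linear":[0,0,0.0075],"rot":[0,0,0]},{"gripper":255,"linear":[0,0,0.0085],"rot":[0,0,0]}])

```text
t: 12.68
tool_pos: [0.4651, 0.0602, 0.0392]
orientation: [[-0.988, -0.155, -0.0], [-0.155, 0.988, 0.0], [0.0, 0.0, -1.0]]
wrist_force: [0.4, 0.6, -2.0]
finger_gap: 0.0126
finger_force: 58.7
```

play_rows(moves=[{"gripper":255,"linear":[0,0,0.0008],"rot":[0,0,0]},{"gripper":255,"linear":[0,0,0.0015],"rot":[0,0,0]},{"gripper":255,"linear":[0,0,0.002],"rot":[0,0,0]},{"gripper":255,"linear":[0,0,0.0022],"rot":[0,0,0]},{"gripper":255,"linear":[0,0,0.0022],"rot":[0,0,0]}])

```text
t: 13.3
tool_pos: [0.4651, 0.0602, 0.0377]
orientation: [[-0.988, -0.154, 0.0], [-0.154, 0.988, 0.0], [-0.0, 0.0, -1.0]]
wrist_force: [-2.7, -1.0, 8.3]
finger_gap: 0.0131
finger_force: 60.2
```

play_rows(moves=[{"gripper":150,"linear":[0,0,0],"rot":[0,0,0]},{"gripper":90,"linear":[0,0,0],"rot":[0,0,0]},{"gripper":80,"linear":[0,0,0],"rot":[0,0,0]},{"gripper":80,"linear":[0,0,-0.03],"rot":[0,0,0]},{"gripper":80,"linear":[0,0,-0.08],"rot":[0,0,0]}])

```text
t: 13.92
tool_pos: [0.4638, 0.0599, 0.1167]
orientation: [[-0.988, -0.155, -0.004], [-0.155, 0.988, -0.001], [0.004, -0.001, -1.0]]
wrist_force: [1.5, 0.6, 1.1]
finger_gap: 0.0585
finger_force: 0.0
```

Run:
```python
from h import *
eyes.grab_frame('wrist')
s=robot.sense(); grab('wrist','w9'); print(s['tool_pos'],s['finger_gap'])
R=s['orientation']; P,ok=cloud('w9'); z=P[...,2]; near=ok&(np.hypot(P[...,0]-.465,P[...,1]-.0605)<.08)
for lo,hi in((.022,.034),(.055,.066)):
    q=P[near&(z>lo)&(z<hi)]; q2=q[abs(q[:,2]-np.median(q[:,2]))<.003]; print(len(q),np.median(q[:,2]),cv2.minAreaRect((q2[:,:2]*1000).astype(np.float32)),np.linalg.lstsq(np.c_[q2[:,:2],np.ones(len(q2))],q2[:,2],rcond=None)[0])
```

```text
[0.46781931 0.06049525 0.12306311] 0.05887480858916454
23740 0.027773907593791253 ((471.70745849609375, 61.01999282836914), (122.47139739990234, 104.3243408203125), 8.844825744628906) [ 0.00038931 -0.00020613  0.02759932]
2329 0.060277316892474286 ((464.3065490722656, 59.796043395996094), (53.26445388793945, 13.725555419921875), 9.38459300994873) [ 0.00623808 -0.0054425   0.05761194]
```

play_rows(moves=[{"gripper":255,"linear":[-0.05,0,0],"rot":[0,0,0]},{"gripper":255,"linear":[-0.1,0,0],"rot":[0,0,0]},{"gripper":255,"linear":[-0.13,0,0],"rot":[0,0,0]},{"gripper":255,"linear":[-0.13,0,0.03],"rot":[0,0,0]},{"gripper":255,"linear":[-0.13,0,0.055],"rot":[0,0,0]}])

```text
t: 14.65
tool_pos: [0.5934, 0.0803, 0.0604]
orientation: [[-0.988, -0.155, -0.001], [-0.155, 0.988, -0.0], [0.001, -0.0, -1.0]]
wrist_force: [-0.3, -0.3, 0.1]
finger_gap: -0.0002
finger_force: 0.0
```

play_rows(moves=[{"gripper":255,"linear":[0,0,0.012],"rot":[0,0,0]},{"gripper":255,"linear":[0,0,0.018],"rot":[0,0,0]},{"gripper":255,"linear":[0,0,0.018],"rot":[0,0,0]},{"gripper":255,"linear":[0,0,0.018],"rot":[0,0,0]}])

```text
t: 15.15
tool_pos: [0.5942, 0.0804, 0.045]
orientation: [[-0.988, -0.154, 0.001], [-0.154, 0.988, 0.0], [-0.002, 0.0, -1.0]]
wrist_force: [0.2, 0.1, -0.3]
finger_gap: 0.0001
finger_force: 0.0
```

play_rows(moves=[{"gripper":255,"linear":[0.008,0,0.002],"rot":[0,0,0]},{"gripper":255,"linear":[0.015,0,0.002],"rot":[0,0,0]},{"gripper":255,"linear":[0.021,0,0.002],"rot":[0,0,0]},{"gripper":255,"linear":[0.026,0,0.002],"rot":[0,0,0]},{"gripper":255,"linear":[0.031,0,0.002],"rot":[0,0,0]}])

```text
t: 15.78
tool_pos: [0.5631, 0.0756, 0.0423]
orientation: [[-0.988, -0.155, 0.001], [-0.155, 0.988, 0.0], [-0.001, 0.0, -1.0]]
wrist_force: [1.6, -0.3, 0.2]
finger_gap: -0.0002
finger_force: 0.8
```

play_rows(moves=[{"gripper":255,"linear":[0.002,0,0],"rot":[0,0,0]},{"gripper":255,"linear":[0.004,0,0],"rot":[0,0,0]},{"gripper":255,"linear":[0.006,0,0],"rot":[0,0,0]},{"gripper":255,"linear":[0.006,0,0],"rot":[0,0,0]}])

```text
t: 16.27
tool_pos: [0.5588, 0.0749, 0.0424]
orientation: [[-0.988, -0.154, 0.004], [-0.154, 0.988, 0.001], [-0.004, -0.0, -1.0]]
wrist_force: [6.2, 0.3, -2.6]
finger_gap: 0.0
finger_force: 2.9
```

play_rows(moves=[{"gripper":255,"linear":[0.002,0,0],"rot":[0,0,0]},{"gripper":255,"linear":[0.002,0,0],"rot":[0,0,0]},{"gripper":255,"linear":[-0.01,0,0],"rot":[0,0,0]},{"gripper":255,"linear":[-0.03,0,0],"rot":[0,0,0]},{"gripper":255,"linear":[-0.03,0,-0.06],"rot":[0,0,0]}])

```text
t: 16.9
tool_pos: [0.5834, 0.079, 0.0973]
orientation: [[-0.988, -0.155, -0.012], [-0.155, 0.988, -0.003], [0.012, -0.001, -1.0]]
wrist_force: [0.8, 0.0, 0.6]
finger_gap: -0.0001
finger_force: 0.0
```

play_rows(moves=[{"gripper":255,"linear":[0,0,-0.06],"rot":[0,0,0]},{"gripper":255,"linear":[0,0,-0.1],"rot":[0,0,0]},{"gripper":255,"linear":[0,0,-0.1],"rot":[0,0,0]},{"gripper":255,"linear":[0,0,-0.1],"rot":[0,0,0]}])

```text
t: 17.4
tool_pos: [0.5857, 0.0792, 0.2012]
orientation: [[-0.988, -0.155, -0.002], [-0.155, 0.988, -0.0], [0.002, 0.0, -1.0]]
wrist_force: [0.3, -0.3, -0.2]
finger_gap: 0.0
finger_force: 0.0
```

Run:
```python
from h import *
s=robot.sense(); grab('wrist','w10'); print(s['tool_pos'])
P,ok=cloud('w10'); z=P[...,2]; u=np.array([.988,.155]); d=P[...,:2]-[.4647,.0604]; X=d@u; Y=d@np.array([-.155,.988])
for n,m in(('tab',(z>.048)&(z<.06)&(X>.07)&(X<.11)),('bar',(z>.055)&(z<.066)&(abs(X)<.04)),('plate',(z>.024)&(z<.0295)&(abs(X)<.06))):
    m=m&ok&(abs(Y)<.06); q=P[m]; print(n,len(q),np.round([X[m].min(),X[m].max(),Y[m].min(),Y[m].max(),np.median(z[m])],4))
m=(ok&(z>.0245)&(z<.0295)&(abs(X)<.045)&(abs(Y)<.05)); print(np.linalg.lstsq(np.c_[X[m],Y[m],np.ones(m.sum())],z[m],rcond=None)[0])
```

```text
[0.58568207 0.07921874 0.2011959 ]
tab 394 [ 0.0756  0.0844 -0.0115  0.0116  0.0544]
bar 1885 [-0.0256  0.027  -0.0074  0.0066  0.0602]
plate 13959 [-0.0344  0.058  -0.0526  0.0519  0.0278]
[ 0.00040359 -0.0003108   0.02776424]
```

```bash
python3 -c "
from station import job
print(job.finish_job())"
```

```text
the job is handed in; nothing more can be done
None
```

The job is handed in, with no verdict shown. The chip was pushed against the end stop (6.5 N), the cover measured flush, level and centred on both pins, and the latch was pushed to its stop (tab measured about 14 mm in). The gripper is clear of everything and no bystander was touched on purpose; I did not re-check the bystanders or the chip after the cover went on.

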